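# Couple the sieve shoe to the shaker drive

## Robot

A 6-joint arm with a two-finger parallel gripper is mounted at the origin on the work surface. World frame = base frame: x ahead of the robot, y to its left, z up, the work surface at z = 0. Lengths are in mm, angles in rad, forces in N, time in s.
With the tool pointing down it reaches from about 425 to 925 mm from the base axis. Payload 12.5 kg.
Tool frame: the origin (TCP) lies at the very end of the fingers, on their centre line; the grasp point (between the pads) lies 19 mm behind it; z points along the fingers, x is the direction in which the jaws open and shut, and the axes are right-handed (so a half turn about z gives the same grasp; the last joint's range is limited). The gripper opens to 85 mm and grips with 20 to 120 N. Pads are 22 mm wide; open, the fingers measure 114 mm over their backs; the gripper's body (76 mm by 85 mm) begins 54 mm behind the grasp point. The pads swing forward as they close: fully open they stand 13 mm farther back than shut.
Start: joints at [-1.317, 0.491, 1.559, -0, 1.092, -0.106], TCP at [220.078, -584.988, 231.327] pointing down, gripper open.
Joint ranges: [-3.1, 3.1], [-0.84, 2.19], [0.05, 2.79], [-1.13, 4.28], [0.06, 2.93], [-2.69, 2.69]. Speed limits (rad/s): [2.22, 2.22, 2.79, 3.14, 3.14, 3.14].

## Interface

Orientations are given as a 3x3 rotation matrix whose columns are the frame's x, y, z axes.
In Python, from bench import state, capture, finish_job gives the robot as it stands.
- The arm moves only by the tool play_rows, never from a script. Its arguments are lists of equal length, an entry for each row: "slide": the shift along the tool's x, y, z in m, a list of three; "rot": the turn, a rotation vector about the tool's x, y, z in degrees, a list of three; "claw": the closure, from -1 (fully open) to 1 (shut), so that 0 is half open. In form: {"slide": [[x, y, z], ...], "rot": [[ax, ay, az], ...], "claw": [claw, ...]}. A call has 1 to 8 rows; each row shifts and turns the commanded pose from where the row before left it, along the tool's axes as they then stand; what a row does not reach is not made up. A row lasts 1/10 s, in which the tool goes at most 50 mm and 8.59 degrees, less where a joint would pass 70% of its speed; a pose out of reach is approached as far as the arm can. A call is refused whole if a number of a shift passes 0.05 or a number of a turn 8.59, either way. A call with a gripper value outside its range is refused whole. The fingers move at their own pace and stop on an object; the grip force is fixed at half the most. Time passes only in rows, so rows that do not move let the fingers close. It gives the time, the measured TCP pose, the force and the opening at its end, in the units of the state.
- state(): the state, without advancing time (a new reading comes with each control period).
- capture(name): name is "scene" or "top"; returns a dict with "pixels" (480x640x3 uint8, blue, green, red), "fx", "fy", "cx", "cy" (pixels), "world_to_cam" (4x4, takes a point from world to camera coordinates). Camera axes: x right, y up, looking along -z (the intrinsics and any distortion apply to the point x, -y, -z); pixel columns grow to the right and rows downward; lengths in mm; the calibration is good to about 2 mm. A picture is of the moment at which its call begins. There is no depth.
- finish_job(): hands the job in, once; it reports no verdict.
The state is a dict: "t": time; "joints": joint angles; "qvel": joint speeds; "tau": joint torques, N m; "eef_pos": TCP position; "tool_rot": TCP orientation; "force": force on the tool from outside, world axes, zero at the start; "ft_torque": the same for the moment, N m; "gripper_width": opening from 0.0 (shut) to 1.0 (fully open).
Only numpy, scipy, OpenCV 4.12 (cv2) and the standard library are available. Lean on these libraries where they do the work, as an engineer would, in place of code of your own. Each camera call takes 0.05 s, during which the arm holds its last target.

## Task

Couple the sieve shaker: draw the blue drawbar of the sieve shoe to the yellow drive unit, lower its hitch socket over the ball and, with the red latch lever still up, press the nose of the hitch fully home with a firm push of about 15 to 20 N for half a second. Then press the red lever all the way down, so that the hitch is latched, and let go. Go gently: do not ram or strain the hitch, the ball or the lever (no more than about 30 N), leave the drive unit where it stands, and leave the jar, the brush and the test sieve alone.

Things in the scene. Friction and masses are not known exactly. Their poses are not given: they have to be found in the camera images.
- shaker_bed: fixed base of the sieve shaker, white plate 240 x 410 x 12 mm with two steel guide rods; origin on the bench, 0.08 m in front (its -y) of the plate's end, on the machine's centre line; its -y axis is the direction in which the sieve shoe slides towards the drive
- shoe (a joint): travel of the sieve shoe (aluminium tray 200 x 240 x 50 mm on the guide rods) in m: 0 at the far end, 0.14 nearest the drive; slides freely with about 2.5 N of drag
- pivot (a point): the pin joint at the front of the sieve shoe that carries the drawbar, 100 mm above the bench, the same height as the ball's centre. About it the drawbar swings sideways easily (up to 0.4 rad either way), and up and down (0.08 rad below level to 0.40 rad above) with a stiff friction of about 1 Nm; a spring in the pin carries the bar's weight, so the bar stays at the height where it is left and must be pushed down (about 3 to 5 N at the nose until it meets the ball)
- drawbar: blue square tube 24 x 24 mm with the grey hitch socket at its end, 0.55 kg; origin at the pivot pin, the bar runs along its own -y axis, z is up from it; the tube's centre line lies 8 mm above the line from pivot to socket centre
- neck_grip (a point): middle of the free length of the neck, on the tube's centre line (24 mm wide, 24 mm high), 145 mm behind the socket's centre and 135 mm from the pivot; the tube is clear for 35 mm either way
- socket (a point): centre of the hitch socket, 280 mm from the pivot: it coincides with the ball's centre when the socket is fully home. Bell-shaped grey cup, 36 mm outside, bore 27.5 mm, flared to 35 mm at the mouth 7 mm below this point, closed on top; 22 mm from this point up to the flat top of the nose
- nose_top (a point): middle of the flat top of the grey nose (18 mm across), 22 mm above the socket's centre: the place to push the socket home
- lever (a joint): red latch lever on the hitch, in rad: 0 up (open), 0.75 fully down (latched) against its stop; needs about 6 N at its end all the way, and stays where it is left. Its jaw swings under the ball, so it closes fully only when the socket is home. The handle, 18 mm wide, points away from the drive along the drawbar
- lever_pin (a point): axis of the lever, 24 mm behind (pivot side of) the socket's centre and 12 mm above it; parallel to the drawbar's x axis
- lever_end (a point): point on the upper face of the red handle, 10 mm from its end, 71 mm from the pin. Fully down, the upper face is level, 27 mm above the pin, from 12 to 76 mm behind it, and this point lies 66 mm behind the pin; before that the handle stands up by 0.75 minus the joint value (rad), rising away from the drive. Pushing on the upper face, down and towards the pivot, along a circle about the pin, closes the lever
- lever_handle: the red handle of the latch lever with its web (origin at the lever pin)
- drive: yellow drive unit, 6 kg, standing loose on rubber feet; base plate 130 x 225 mm; origin on the bench right under the ball; the housing (112 mm high, black cap on it to 142 mm) lies to its own -y, beginning 60 mm from the ball
- ball (a point): centre of the steel hitch ball, diameter 25 mm, 100 mm above the bench, on a 12 mm stud on the drive's steel tongue (its top 74 mm above the bench)
- sample_jar: amber sample jar with white cap, 56 mm across, 85 mm high, standing; origin under its foot
- brush: flat brush lying on the bench, 170 mm long; origin under its middle
- test_sieve: round steel test sieve, 106 mm across, 42 mm high; origin under its centre

How it is judged (in metres and radians):
On the way:
1. the socket is fully down over the ball (centres within 2 mm in height and 2.5 mm sideways) and pressed on it with more than 8 N, the lever still up (below 0.25 rad), for 0.3 s (z of socket in the frame of ball below 0.002 m and horizontal distance between socket and ball below 0.0025 m and value of joint lever below 0.25 rad and contact force between drawbar and drive above 8 N), for 0.3 s.
At the end, for the whole second after the job is handed in: The socket is home on the ball (centres within 2 mm in height and 2.5 mm sideways), the lever is pressed down past 0.72 of its 0.75 rad, and everything is at rest (z of socket in the frame of ball below 0.002 m and horizontal distance between socket and ball below 0.0025 m and value of joint lever above 0.72 rad and linear speed of each of drawbar, drive below 0.01 m/s); the robot touches nothing.
It fails at once if hitch and drive unit pressed together with more than 35 N (ball rammed or strained) (contact force between drawbar and drive above 35 N).
It fails at once if the lever handle pressed with more than 30 N (contact force between lever_handle and the fingers above 30 N or contact force between lever_handle and the arm above 30 N).
It fails at once if the drive unit shoved more than 6 mm or tipped (distance of drive from where it was at the start of the episode above 0.006 m or angle between drive's own z axis and vertical above 0.05 rad).
It fails at once if jar, brush or test sieve disturbed (more than 15 mm, or jar tipped) (distance of any of sample_jar, brush, test_sieve from where it was at the start of the episode above 0.015 m or angle between sample_jar's own z axis and vertical above 0.2 rad).
It also fails if it takes over 72 s, if anything falls off the work surface, if the arm or the gripper's body presses on something with over 40 N, if the wrist force passes 120 N, or if a joint passes its speed limit or range.

## Working session

There is one attempt and no reset: what is moved stays moved. The work goes in short steps, Python scripts to look and compute and a tool call to move; the robot and the scene stay as the last step left them, time stands still between calls to the robot, and variables do not carry over. Pictures are saved under pics/ and viewed, and the job is handed in when it is done.

Besides the shell and the picture viewer there is one more tool, called after ">>>" by a JSON object that holds its "fn" and its "kwargs". play_rows: Moves the arm, as the interface text tells. Its arguments: {"type":"object","properties":{"slide":{"type":"array","items":{"type":"array","items":{"type":"number"}}},"rot":{"type":"array","items":{"type":"array","items":{"type":"number"}}},"claw":{"type":"array","items":{"type":"number"}}},"required":["slide","rot","claw"]}

```bash
mkdir -p pics; ls; python3 - <<'E'
from bench import *
import cv2,numpy as np
s=state();print(s)
for n in("scene","top"):
    c=capture(n);cv2.imwrite(f"pics/{n}0.png",c["pixels"]);print(n,{k:v for k,v in c.items() if k!="pixels"})
E
```

```text
pics
{'t': 0.0, 'joints': array([-1.31658057e+00,  4.91567724e-01,  1.55945074e+00,  2.39619120e-06,
        1.09171509e+00, -1.05583641e-01]), 'qvel': array([ 0.00027006,  0.00065171, -0.00099129,  0.00100275,  0.0024197 ,
       -0.0001349 ]), 'tau': array([-4.27326930e-03, -6.18453956e+01, -2.61596113e+01, -2.40934150e-04,
        4.07415107e-03,  9.63327466e-06]), 'eef_pos': array([ 220.02732247, -584.744354  ,  230.722228  ]), 'tool_rot': array([[ 3.52085289e-01, -9.35967878e-01, -2.84861538e-04],
       [-9.35967234e-01, -3.52085383e-01,  1.10476229e-03],
       [-1.13431760e-03, -1.22349484e-04, -9.99999349e-01]]), 'force': array([-0.26960129, -0.12058424, -0.23416218]), 'ft_torque': array([-0.0010277 , -0.00192163,  0.02350262]), 'gripper_width': 0.9995005277972573}
scene {'fx': 608.1030976768225, 'fy': 608.1030976768225, 'cx': 312.7184846283221, 'cy': 244.28969382705367, 'world_to_cam': array([[-1.61140137e-01,  9.86930266e-01, -1.58303268e-03,
         8.42531624e+01],
       [-6.47977511e-01, -1.04587810e-01,  7.54444521e-01,
         2.87534446e+02],
       [ 7.44418566e-01,  1.22597063e-01,  6.56361912e-01,
        -1.67926072e+03],
       [ 0.00000000e+00,  0.00000000e+00,  0.00000000e+00,
         1.00000000e+00]])}
top {'fx': 509.7231551387643, 'fy': 509.7231551387643, 'cx': 314.16160819464045, 'cy': 235.99085378741722, 'world_to_cam': array([[ 1.58783777e-02, -9.99801901e-01,  1.20014830e-02,
         1.98536648e+01],
       [ 9.98701277e-01,  1.64397648e-02,  4.82233762e-02,
        -5.94787356e+02],
       [-4.84111248e-02,  1.12201874e-02,  9.98764472e-01,
        -8.75147026e+02],
       [ 0.00000000e+00,  0.00000000e+00,  0.00000000e+00,
         1.00000000e+00]])}
```

View pics/scene0.png

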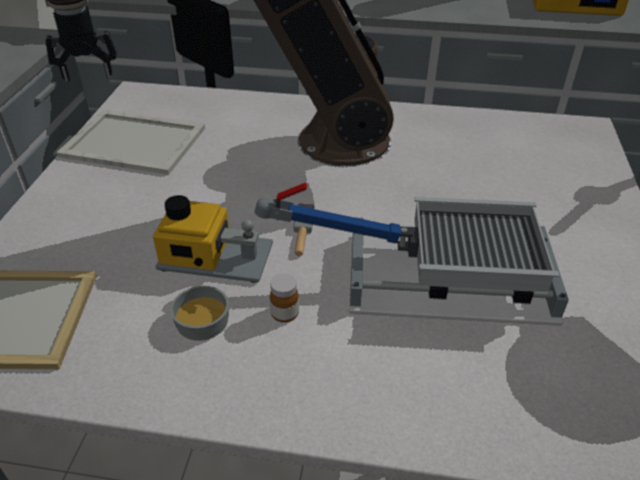

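View pics/top0.png

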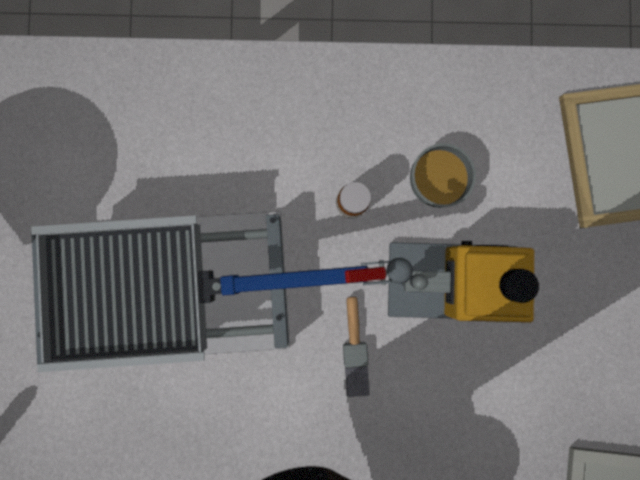

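```bash
python3 - <<'E'
import cv2
a=cv2.imread("pics/top0.png");b=cv2.imread("pics/scene0.png")
cv2.imwrite("pics/t0c.png",cv2.resize(a[225:345,190:350],None,fx=5,fy=5,interpolation=cv2.INTER_CUBIC))
cv2.imwrite("pics/t0d.png",cv2.resize(a[230:330,340:460],None,fx=6,fy=6,interpolation=cv2.INTER_CUBIC))
cv2.imwrite("pics/s0c.png",cv2.resize(b[175:295,210:370],None,fx=5,fy=5,interpolation=cv2.INTER_CUBIC))
cv2.imwrite("pics/s0d.png",cv2.resize(b[190:310,340:500],None,fx=5,fy=5,interpolation=cv2.INTER_CUBIC))
E
```

```text
(no output)
```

View pics/t0c.png

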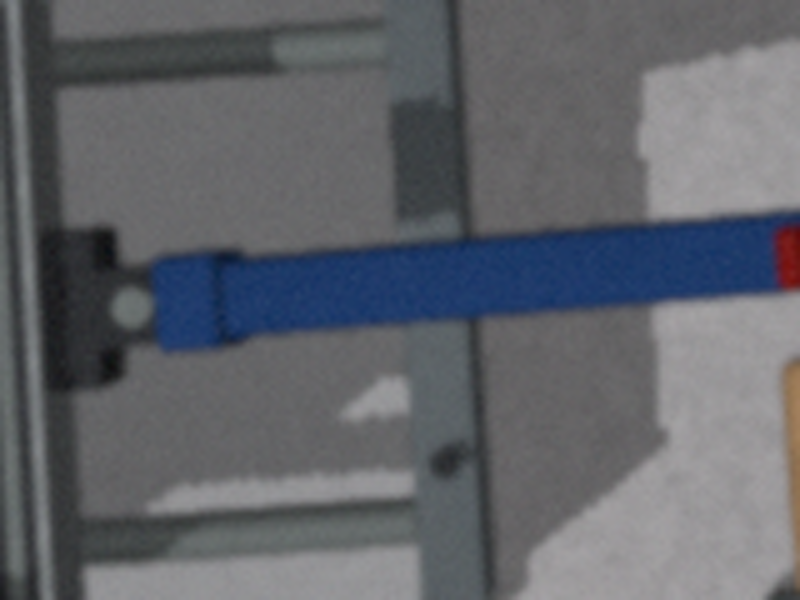

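View pics/t0d.png

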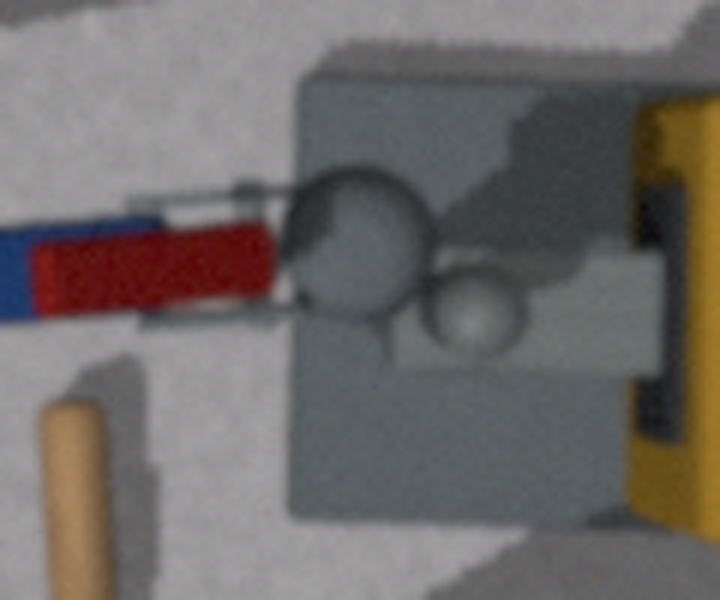

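View pics/s0c.png

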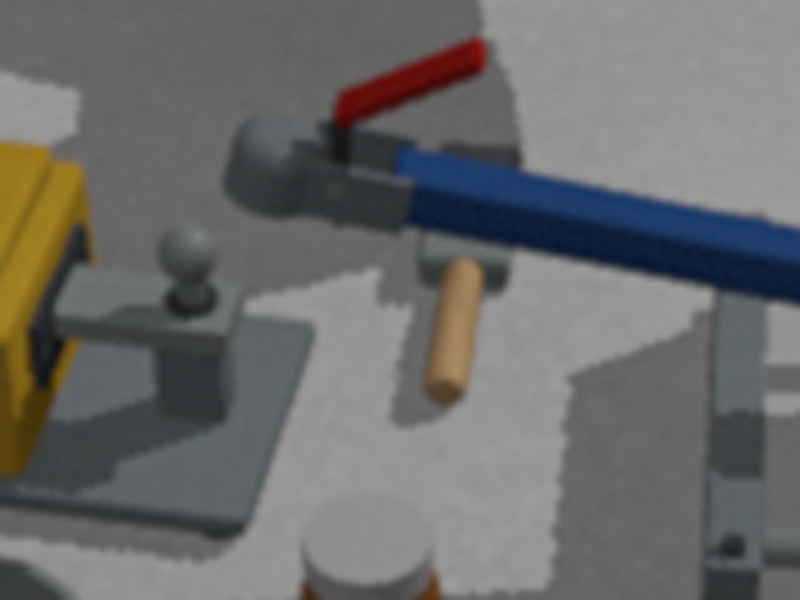

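View pics/s0d.png

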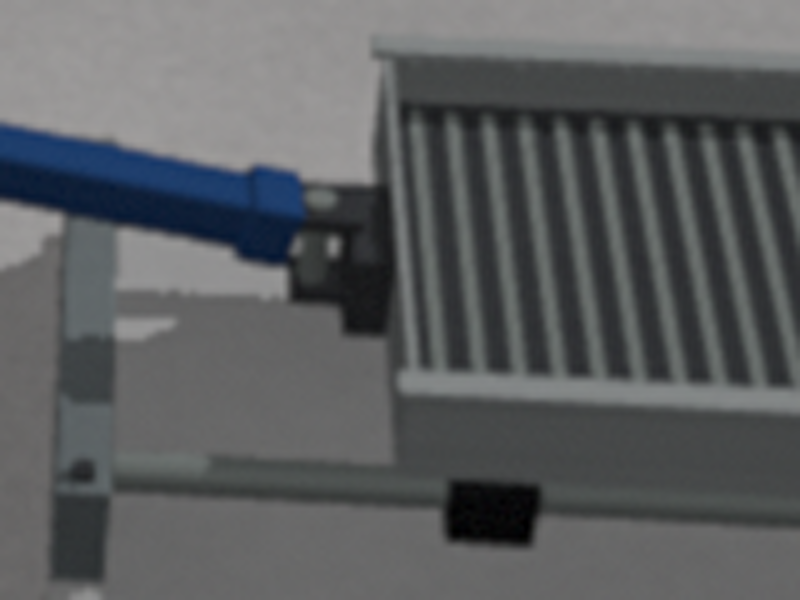

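```bash
cat > h.py <<'E'
import numpy as np,cv2
from bench import *
def cam(c):
    W=c["world_to_cam"];return W,c["fx"],c["fy"],c["cx"],c["cy"]
def ray(c,u,v):
    W,fx,fy,cx,cy=cam(c);R=W[:3,:3];o=-R.T@W[:3,3]
    d=R.T@np.array([(u-cx)/fx,-(v-cy)/fy,-1.]);return o,d/np.linalg.norm(d)
def onz(c,u,v,z):
    o,d=ray(c,u,v);return o+d*(z-o[2])/d[2]
def tri(c1,p1,c2,p2):
    o1,d1=ray(c1,*p1);o2,d2=ray(c2,*p2)
    A=np.stack([d1,-d2],1);t=np.linalg.lstsq(A,o2-o1,rcond=None)[0]
    a=o1+t[0]*d1;b=o2+t[1]*d2;return (a+b)/2,np.linalg.norm(a-b)
def proj(c,P):
    W,fx,fy,cx,cy=cam(c);p=W[:3,:3]@P+W[:3,3];return np.array([cx+fx*p[0]/-p[2],cy-fy*p[1]/-p[2]])
E
python3 - <<'E'
from h import *
np.set_printoptions(precision=1,suppress=True)
s=capture("scene");t=capture("top")
f=lambda u,v,k,x,y:((u+.5)/k-.5+x,(v+.5)/k-.5+y)
T1=lambda u,v:f(u,v,5,190,225);T2=lambda u,v:f(u,v,6,340,230)
S1=lambda u,v:f(u,v,5,210,175);S2=lambda u,v:f(u,v,5,340,190)
print("ball",tri(t,T2(475,312),s,S1(187,252)),onz(t,*T2(475,312),100),onz(s,*S1(187,252),100))
print("pin",tri(t,T1(132,308),s,S2(322,197)),onz(t,*T1(132,308),100),onz(t,*T1(132,308),120))
print("dome",tri(t,T2(362,243),s,S1(270,165)))
print("lever far end top",tri(t,T2(36,282),s,S1(480,48)))
print("lever near end",tri(t,T2(272,255),s,S1(345,100)))
for z in (40,50,60):
  print("rods",onz(t,*T1(60,60),z),onz(t,*T1(385,42),z),onz(t,*T1(85,537),z),onz(t,*T1(410,520),z))
# tube axis
print("tube", [onz(t,*T1(250,295),120),onz(t,*T1(760,254),170)])
for q in [(300,77),(450,75)]: pass
print("drive base plate edge", onz(t,*T2(300,75),12),onz(t,*T2(290,515),12))
print("tongue top edges", onz(t,*T2(660,250),74),onz(t,*T2(660,375),74),onz(t,*T2(395,370),74))
E
```

```text
ball (array([ 521.2, -135.7,   99.8]), np.float64(0.8541193585430564)) [ 521.1 -135.3  100. ] [ 521.3 -136.1  100. ]
pin (array([510.1, 179.6, 121.7]), np.float64(1.3036030967216243)) [509.  182.8 100. ] [510.1 179.3 120. ]
dome (array([539.7, -93.8, 163.9]), np.float64(0.21448679739867602))
lever far end top (array([530.9, -11.4, 222.5]), np.float64(0.9463791100913688))
lever near end (array([536.9, -65.2, 196.8]), np.float64(3.916873132402498))
rods [589.  219.9  40. ] [596.9 110.3  40. ] [429.2 207.3  40. ] [436.4  98.7  40. ]
rods [588.5 217.8  50. ] [596.4 109.5  50. ] [430.6 205.4  50. ] [437.8  98.   50. ]
rods [588.1 215.7  60. ] [595.8 108.7  60. ] [432.  203.4  60. ] [439.1  97.3  60. ]
tube [array([514.6, 143.4, 120. ]), array([530.9,  -9. , 170. ])]
drive base plate edge [ 586.  -102.8   12. ] [ 458.3 -101.    12. ]
tongue top edges [ 537.7 -191.1   74. ] [ 503.9 -191.2   74. ] [ 504.2 -119.3   74. ]
```

>>> {"fn": "play_rows", "kwargs": {"slide": [[0,0,-0.035],[0,0,-0.035],[-0.0335,-0.0341,0],[-0.0335,-0.0341,0],[-0.0335,-0.0341,0],[-0.0335,-0.0341,0],[-0.0335,-0.0341,0],[-0.0335,-0.0341,0]], "rot": [[0,0,0],[0,0,0],[0,0,0],[0,0,0],[0,0,0],[0,0,0],[0,0,0],[0,0,0]], "claw": [-1,-1,-1,-1,-1,-1,-1,-1]}}

```text
t: 1.0
eef_pos: [341.2, -323.0, 301.3]
tool_rot: [[0.352, -0.936, 0.0], [-0.936, -0.352, -0.0], [0.0, -0.0, -1.0]]
force: [0.3, -0.2, -0.3]
gripper_width: 1.004
```

>>> {"fn": "play_rows", "kwargs": {"slide": [[-0.0335,-0.0341,0],[-0.0335,-0.0341,0],[-0.0335,-0.0341,0],[-0.0335,-0.0341,0],[-0.0335,-0.0341,0],[-0.0335,-0.0341,0],[-0.0335,-0.0341,0],[-0.0335,-0.0341,0]], "rot": [[0,0,0],[0,0,0],[0,0,0],[0,0,0],[0,0,0],[0,0,0],[0,0,0],[0,0,0]], "claw": [-1,-1,-1,-1,-1,-1,-1,-1]}}

```text
t: 1.8
eef_pos: [502.2, 24.1, 301.4]
tool_rot: [[0.352, -0.936, 0.0], [-0.936, -0.352, -0.0], [0.0, -0.0, -1.0]]
force: [0.1, -0.4, 0.6]
gripper_width: 1.001
```

>>> {"fn": "play_rows", "kwargs": {"slide": [[-0.0335,-0.0341,0],[0,0,0],[0,0,0],[0,0,0],[0,0,0],[0,0,0],[0,0,0],[0,0,0]], "rot": [[0,0,0],[0,0,-8.4],[0,0,-8.4],[0,0,-8.4],[0,0,-8.4],[0,0,-8.4],[0,0,-8.4],[0,0,-8.4]], "claw": [-1,-1,-1,-1,-1,-1,-1,-1]}}

```text
t: 2.6
eef_pos: [521.8, 65.5, 301.2]
tool_rot: [[0.984, -0.178, -0.0], [-0.178, -0.984, -0.0], [-0.0, 0.0, -1.0]]
force: [-0.3, 0.5, -0.3]
gripper_width: 0.999
```

>>> {"fn": "play_rows", "kwargs": {"slide": [[0,0,0],[0,0,0],[0,0,0],[0,0,0],[0,0,0]], "rot": [[0,0,-8.4],[0,0,-8.4],[-5.5,0,0],[-6,0,0],[0,0,0]], "claw": [-1,-1,-1,-1,-1]}}

```text
t: 3.1
eef_pos: [521.6, 66.5, 301.0]
tool_rot: [[0.994, 0.108, 0.022], [0.11, -0.974, -0.2], [-0.001, 0.201, -0.979]]
force: [0.5, 0.6, -0.1]
gripper_width: 0.997
```

```bash
cat > go.py <<'E'
from h import *
np.set_printoptions(precision=4,suppress=True)
def goto(P,R=None):
    s=state();T=s["tool_rot"]
    print("t",s["t"],"pos",s["eef_pos"],"F",s["force"],"w",s["gripper_width"]);print(T)
    print("slide m",T.T@(np.array(P)-s["eef_pos"])/1000)
    if R is not None: print("rot deg",np.degrees(cv2.Rodrigues(T.T@R)[0].ravel()))
def barR(yaw,p,flip=False):
    # yaw: bar dir = (sin yaw, -cos yaw)
    b=np.array([np.sin(yaw)*np.cos(p),-np.cos(yaw)*np.cos(p),np.sin(p)])
    x=np.array([np.cos(yaw),np.sin(yaw),0]);u=np.cross(x,-b);
    return np.stack([x,b,-u],1)
E
python3 -c "
from go import *
R=barR(.108,.2);print(R)
goto([522.4,65.3,213.4],R)"
```

```text
[[ 0.9942  0.1056  0.0214]
 [ 0.1078 -0.9744 -0.1975]
 [ 0.      0.1987 -0.9801]]
t 3.1 pos [521.6143  66.5209 300.9665] F [ 0.535   0.6152 -0.1434] w 0.9967175580098389
[[ 0.9939  0.1081  0.0217]
 [ 0.1102 -0.9735 -0.2003]
 [-0.0006  0.2015 -0.9795]]
slide m [ 0.0007 -0.0164  0.086 ]
rot deg [0.1645 0.0034 0.145 ]
```

>>> {"fn": "play_rows", "kwargs": {"slide": [[0.0007,-0.0164,0],[0,0,0.04],[0,0,0.04],[0,0,0.03],[0,0,0.02],[0,0,0]], "rot": [[0,0,0],[0,0,0],[0,0,0],[0,0,0],[0,0,0],[0,0,0]], "claw": [-1,-1,-1,-1,-1,-1]}}

```text
t: 3.7
eef_pos: [522.7, 55.0, 168.4]
tool_rot: [[0.994, 0.106, 0.017], [0.107, -0.975, -0.197], [-0.005, 0.198, -0.98]]
force: [0.7, -0.5, -0.2]
gripper_width: 0.999
```

```bash
python3 -c "
from go import *
goto([524.5,45.6,115.4],barR(.108,.2))
a=capture('top')['pixels'];b=capture('scene')['pixels']
cv2.imwrite('pics/g1.png',np.hstack([cv2.resize(a[200:340,190:350],None,fx=2.5,fy=2.5),cv2.resize(b[100:240,270:430],None,fx=2.5,fy=2.5)]))"
```

```text
t 3.7 pos [522.6562  55.0329 168.3861] F [ 0.7438 -0.5484 -0.2272] w 0.9985677629823384
[[ 0.9943  0.1057  0.0166]
 [ 0.1069 -0.9745 -0.1971]
 [-0.0047  0.1977 -0.9802]]
slide m [ 0.0011 -0.0011  0.0538]
rot deg [-0.0552  0.2727  0.0026]
```

View pics/g1.png

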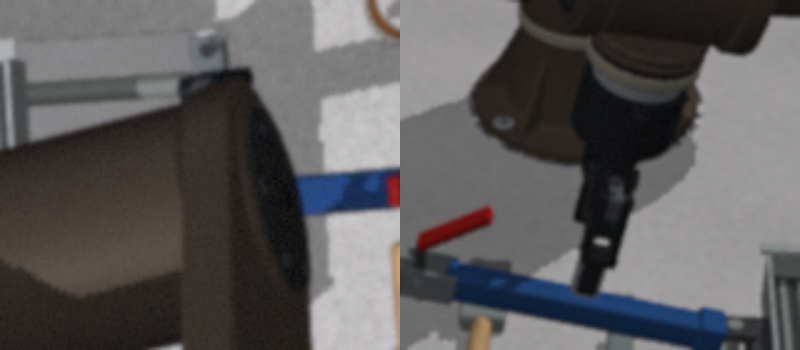

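>>> {"fn": "play_rows", "kwargs": {"slide": [[0.001,-0.001,0.02],[0,0,0.02],[0,0,0.014],[0,0,0],[0,0,0]], "rot": [[0,0,0],[0,0,0],[0,0,0],[0,0,0],[0,0,0]], "claw": [-1,-1,-1,-1,-1]}}

```text
t: 4.3
eef_pos: [526.3, 46.3, 118.8]
tool_rot: [[0.994, 0.106, 0.023], [0.108, -0.974, -0.198], [0.002, 0.199, -0.98]]
force: [0.3, -0.1, -1.0]
gripper_width: 0.994
```

>>> {"fn": "play_rows", "kwargs": {"slide": [[0,0,0],[0,0,0],[0,0,0],[0,0,0],[0,0,0],[0,0,0],[0,0,0],[0,0,0]], "rot": [[0,0,0],[0,0,0],[0,0,0],[0,0,0],[0,0,0],[0,0,0],[0,0,0],[0,0,0]], "claw": [1,1,1,1,1,1,1,1]}}

```text
t: 5.1
eef_pos: [525.7, 46.1, 117.7]
tool_rot: [[0.994, 0.106, 0.022], [0.108, -0.974, -0.198], [0.0, 0.2, -0.98]]
force: [-1.5, -0.3, 6.4]
gripper_width: 0.267
```

```bash
python3 -c "
from go import *
goto([524.5,45.6,115.4],barR(.108,.2))
a=capture('top')['pixels'];b=capture('scene')['pixels']
cv2.imwrite('pics/g2.png',np.hstack([cv2.resize(a[230:330,340:460],None,fx=3.3,fy=3.3),cv2.resize(b[170:270,210:330],None,fx=3.3,fy=3.3)]))"
```

```text
t 5.1 pos [525.6755  46.0919 117.7491] F [-1.5292 -0.3096  6.3686] w 0.2668957828848148
[[ 0.9941  0.1062  0.0216]
 [ 0.1084 -0.9741 -0.1984]
 [ 0.      0.1996 -0.9799]]
slide m [-0.0012 -0.0001  0.0024]
rot deg [ 0.0534 -0.0075  0.0358]
```

View pics/g2.png

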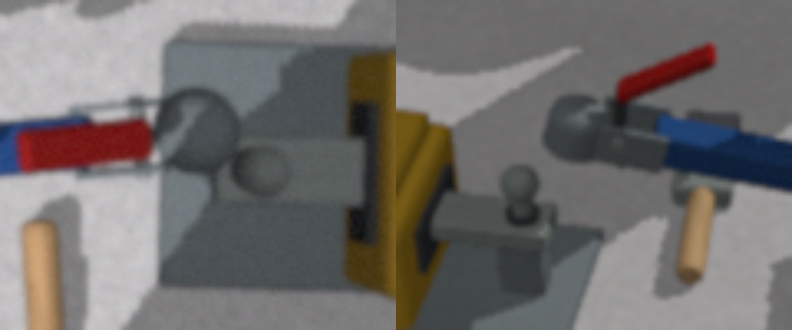

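```bash
cat >> go.py <<'E'
BALL=np.array([521.2,-135.7,100.]);D=np.array([.0703,-.9975,0])
P0=np.array([510.1,179.5,100.])
def tcp(P,yaw,p,a=135,h=-11):
    R=barR(yaw,p);return P+R[:,1]*a-R[:,2]*h
E
python3 -c "
from go import *
s=state()
d=s['eef_pos']-P0
print('yaw now',np.arctan2(d[0],-d[1]))
for y in(.108,.115):
  R=barR(y,.2);print('grip in bar frame',R.T@d)
d=BALL-P0
al=d@D; lat=np.cross(D,d)[2]; tr=al-np.sqrt(280**2-lat**2);P1=P0+tr*D;d=BALL-P1
yaw=np.arctan2(d[0],-d[1]);print('travel',tr,P1,yaw)
for p in(.2,):
  goto(tcp(P1,yaw,p,134.5,-9),barR(yaw,p))
"
```

```text
yaw now 0.11625043035764876
grip in bar frame [  1.108  135.1496   9.2524]
grip in bar frame [  0.1679 135.1539   9.2533]
travel 35.411891565530595 [512.5895 144.1766 100.    ] 0.030755796371972097
t 5.2 pos [525.6771  46.1081 117.7821] F [-1.8168 -0.3052  5.346 ] w 0.26711169071742075
[[ 0.9941  0.1062  0.0217]
 [ 0.1084 -0.9741 -0.1984]
 [ 0.0001  0.1996 -0.9799]]
slide m [-0.0128  0.0336  0.0067]
rot deg [ 0.0531 -0.8921  4.3713]
```

>>> {"fn": "play_rows", "kwargs": {"slide": [[-0.0016,0.0042,0.0008],[-0.0016,0.0042,0.0008],[-0.0016,0.0042,0.0008],[-0.0016,0.0042,0.0008],[-0.0016,0.0042,0.0008],[-0.0016,0.0042,0.0008],[-0.0016,0.0042,0.0008],[-0.0016,0.0042,0.0008]], "rot": [[0,-0.11,0.55],[0,-0.11,0.55],[0,-0.11,0.55],[0,-0.11,0.55],[0,-0.11,0.55],[0,-0.11,0.55],[0,-0.11,0.55],[0,-0.11,0.55]], "claw": [1,1,1,1,1,1,1,1]}}

```text
t: 6.0
eef_pos: [516.4, 10.8, 117.8]
tool_rot: [[1.0, 0.027, 0.009], [0.028, -0.98, -0.198], [0.003, 0.199, -0.98]]
force: [6.8, 3.1, -6.7]
gripper_width: 0.269
```

```bash
python3 -c "
from go import *
P1=np.array([512.59,144.18,100]);yaw=.0308
goto(tcp(P1,yaw,.2,134.5,-9),barR(yaw,.2))
a=capture('top');b=capture('scene')
for c,n in((a,'top'),(b,'scene')):
  print(n,proj(c,BALL),[proj(c,BALL+[0,0,z]) for z in(50,60,70,80)])
a=a['pixels'];b=b['pixels']
cv2.imwrite('pics/g3.png',np.hstack([cv2.resize(a[240:320,380:460],None,fx=5,fy=5),cv2.resize(b[180:260,220:300],None,fx=5,fy=5)]))"
```

```text
t 6.0 pos [516.4112  10.7949 117.7951] F [ 6.7739  3.0667 -6.7491] w 0.26934833125254615
[[ 0.9996  0.0272  0.0086]
 [ 0.0284 -0.9797 -0.1985]
 [ 0.003   0.1986 -0.9801]]
slide m [ 0.0003  0.0002 -0.0001]
rot deg [-0.0014 -0.1405 -0.1704]
top [419.0283 281.5422] [array([426.3981, 282.9326]), array([427.9911, 283.2331]), array([429.6275, 283.5419]), array([431.3093, 283.8591])]
scene [247.2134 224.9807] [array([245.3961, 205.4903]), array([245.0208, 201.4646]), array([244.6413, 197.3947]), array([244.2576, 193.28  ])]
```

View pics/g3.png

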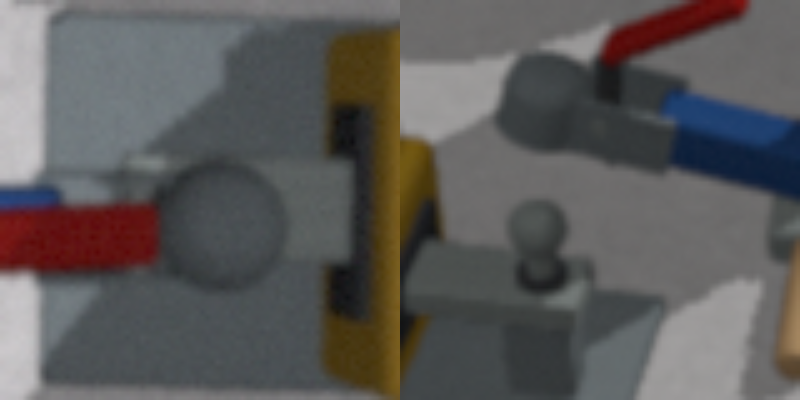

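```bash
python3 -c "
from go import *
P1=np.array([512.59,144.18,100]);yaw=.0308
a=capture('top');b=capture('scene')
d,e=tri(a,(424.0,284.2),b,(248.2,200.2));print(d,e)
for p in(.18,.2,.22):
 R=barR(yaw,p);S=P1+R[:,1]*280;print(p,S,[ (S-R[:,2]*k,proj(a,S-R[:,2]*k),proj(b,S-R[:,2]*k)) for k in(5,8)])
"
```

```text
[ 519.8375 -129.3003  162.8572] 0.1367949459473274
0.18 [ 521.0733 -131.1656  150.1283] [(array([ 521.0458, -130.2709,  155.0475]), array([423.5015, 283.1318]), array([247.8916, 203.6812])), (array([ 521.0292, -129.734 ,  157.999 ]), array([423.5921, 283.2268]), array([248.051 , 202.5119]))]
0.2 [ 521.0408 -130.1085  155.6274] [(array([ 521.0102, -129.1156,  160.5277]), array([423.5616, 283.3104]), array([248.2667, 201.5133])), (array([ 520.9918, -128.5199,  163.4679]), array([423.6108, 283.4071]), array([248.457 , 200.3437]))]
0.22 [ 521.0048 -128.9417  161.1043] [(array([ 520.9712, -127.8511,  165.9838]), array([423.5433, 283.4921]), array([248.6995, 199.3461])), (array([ 520.951 , -127.1967,  168.9115]), array([423.5502, 283.5905]), array([248.9208, 198.1767]))]
```

```bash
python3 -c "
from go import *
P1=np.array([512.59,144.18,100]);yaw=.0325
for p in (.125,.05,.02):goto(tcp(P1,yaw,p,134.5,-9),barR(yaw,p))
"
```

```text
t 6.2 pos [516.3664  10.3617 117.7821] F [ 5.583  -2.0252 -6.359 ] w 0.26724123896657115
[[ 0.9996  0.0273  0.0081]
 [ 0.0283 -0.9796 -0.1991]
 [ 0.0025  0.1992 -0.98  ]]
slide m [ 0.0006 -0.0013  0.0099]
rot deg [ 4.3298 -0.1051 -0.2594]
t 6.2 pos [516.3664  10.3617 117.7821] F [ 5.583  -2.0252 -6.359 ] w 0.26724123896657115
[[ 0.9996  0.0273  0.0081]
 [ 0.0283 -0.9796 -0.1991]
 [ 0.0025  0.1992 -0.98  ]]
slide m [ 0.0005 -0.0031  0.0198]
rot deg [ 8.627  -0.1148 -0.2555]
t 6.2 pos [516.3664  10.3617 117.7821] F [ 5.583  -2.0252 -6.359 ] w 0.26724123896657115
[[ 0.9996  0.0273  0.0081]
 [ 0.0283 -0.9796 -0.1991]
 [ 0.0025  0.1992 -0.98  ]]
slide m [ 0.0005 -0.004   0.0238]
rot deg [10.3459 -0.1187 -0.2538]
```

>>> {"fn": "play_rows", "kwargs": {"slide": [[0.0006,-0.0002,0.0025],[0,-0.0002,0.0025],[0,-0.0002,0.0025],[0,-0.0002,0.0025],[0,-0.0002,0.0025],[0,-0.0002,0.0025],[0,-0.0002,0.0025],[0,-0.0002,0.0025]], "rot": [[1.08,0,-0.25],[1.08,0,0],[1.08,0,0],[1.08,0,0],[1.08,0,0],[1.08,0,0],[1.08,0,0],[1.08,0,0]], "claw": [1,1,1,1,1,1,1,1]}}

```text
t: 7.0
eef_pos: [517.3, 9.4, 98.4]
tool_rot: [[0.999, 0.033, 0.004], [0.033, -0.998, -0.049], [0.003, 0.049, -0.999]]
force: [7.5, 0.8, 4.2]
gripper_width: 0.272
```

```bash
python3 -c "
from go import *
P1=np.array([512.59,144.18,100]);yaw=.0325
for p in (.02,):goto(tcp(P1,yaw,p,134.5,-9),barR(yaw,p))
a=capture('top');b=capture('scene')
R=barR(yaw,.05);S=P1+R[:,1]*280
print(S,proj(a,S-7*R[:,2]),proj(b,S-7*R[:,2]))
a=a['pixels'];b=b['pixels']
cv2.imwrite('pics/g4.png',np.hstack([cv2.resize(a[240:320,380:460],None,fx=5,fy=5),cv2.resize(b[180:260,220:300],None,fx=5,fy=5)]))"
```

```text
t 7.0 pos [517.3108   9.4464  98.3953] F [7.4948 0.8278 4.2413] w 0.27194024930344735
[[ 0.9995  0.0325  0.0041]
 [ 0.0327 -0.9983 -0.0491]
 [ 0.0025  0.0492 -0.9988]]
slide m [-0.0004 -0.0004  0.0047]
rot deg [ 1.6757 -0.1451  0.0052]
[ 521.677  -135.3224  113.9942] [421.535  281.7919] [246.7572 217.1046]
```

View pics/g4.png

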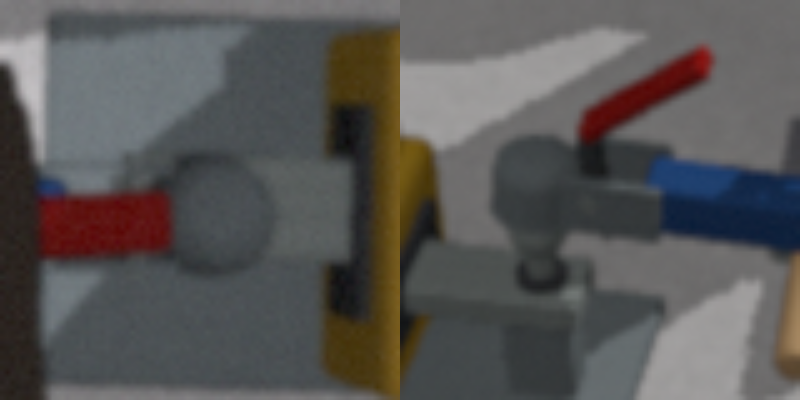

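```bash
python3 -c "
from go import *
a=capture('top');b=capture('scene')
for p,q in (((424.,282.2),(246.4,215.2)),((423.5,282.2),(246.2,215.2))): print(tri(a,p,b,q))
print(state()['force'])
print(onz(a,424,282.2,121),onz(b,246.4,215.2,121))
"
```

```text
(array([ 521.1502, -136.6114,  125.5364]), np.float64(2.188683981187583))
(array([ 521.2003, -136.4429,  125.4587]), np.float64(1.0541591637152001))
[ 7.2259 -0.7728 -0.7112]
[ 521.1011 -138.7596  121.    ] [ 515.7596 -137.1827  121.    ]
```

>>> {"fn": "play_rows", "kwargs": {"slide": [[-0.0002,0,0.0012],[-0.0001,0,0.0012],[0,0,0.0012],[0,0,0]], "rot": [[0.5,0,0],[0.5,0,0],[0.5,0,0],[0,0,0]], "claw": [1,1,1,1]}}

```text
t: 7.6
eef_pos: [517.1, 9.4, 94.7]
tool_rot: [[0.999, 0.032, 0.003], [0.032, -0.999, -0.023], [0.002, 0.023, -1.0]]
force: [7.0, 1.6, 2.1]
gripper_width: 0.268
```

```bash
python3 -c "
from go import *
P1=np.array([512.59,144.18,100]);yaw=.0325
for p in (.0,):goto(tcp(P1,yaw,p,134.5,-9),barR(yaw,p))
a=capture('top');b=capture('scene')
a=a['pixels'];b=b['pixels']
cv2.imwrite('pics/g5.png',np.hstack([cv2.resize(a[240:320,380:460],None,fx=5,fy=5),cv2.resize(b[180:260,220:300],None,fx=5,fy=5)]))"
```

```text
t 7.6 pos [517.0526   9.3614  94.7201] F [7.0165 1.6381 2.0815] w 0.26820497809564825
[[ 0.9995  0.0317  0.0032]
 [ 0.0318 -0.9992 -0.023 ]
 [ 0.0024  0.0231 -0.9997]]
slide m [-0.0001 -0.0005  0.0037]
rot deg [ 1.3238 -0.1396 -0.0439]
```

View pics/g5.png

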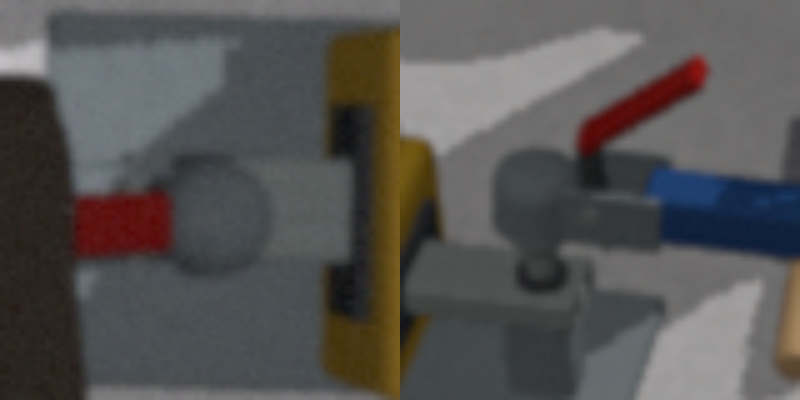

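>>> {"fn": "play_rows", "kwargs": {"slide": [[0,0,0.001],[0,0,0.001],[0,0,0.0008],[0,0,0]], "rot": [[0.4,0,0],[0.4,0,0],[0.3,0,0],[0,0,0]], "claw": [1,1,1,1]}}

```text
t: 8.1
eef_pos: [517.0, 9.4, 92.0]
tool_rot: [[0.999, 0.032, 0.003], [0.032, -0.999, -0.004], [0.002, 0.004, -1.0]]
force: [6.7, 2.4, 3.2]
gripper_width: 0.266
```

>>> {"fn": "play_rows", "kwargs": {"slide": [[0,0,0],[0,0,0],[0,0,0],[0,0,-0.03],[0,0,-0.045],[0,0,-0.045],[0,0,0]], "rot": [[0,0,0],[0,0,0],[0,0,0],[0,0,0],[0,0,0],[0,0,0],[0,0,0]], "claw": [-0.4,-0.4,-0.4,-0.4,-0.4,-0.4,-0.4]}}

```text
t: 8.8
eef_pos: [517.3, 10.2, 216.5]
tool_rot: [[0.999, 0.035, 0.007], [0.035, -0.999, -0.006], [0.007, 0.006, -1.0]]
force: [0.1, 0.1, -0.8]
gripper_width: 0.7
```

```bash
python3 -c "
from go import *
goto([521.2,-136,212],barR(.0325,0))
a=capture('top');b=capture('scene')
a=a['pixels'];b=b['pixels']
cv2.imwrite('pics/g6.png',np.hstack([cv2.resize(a[240:320,380:460],None,fx=5,fy=5),cv2.resize(b[180:260,220:300],None,fx=5,fy=5)]))"
```

```text
t 8.8 pos [517.3321  10.1732 216.5235] F [ 0.1395  0.1184 -0.8295] w 0.6999163416099323
[[ 0.9994  0.0348  0.0071]
 [ 0.0348 -0.9994 -0.0055]
 [ 0.0069  0.0058 -1.    ]]
slide m [-0.0013  0.1462  0.0054]
rot deg [ 0.3303 -0.3979  0.1311]
```

View pics/g6.png

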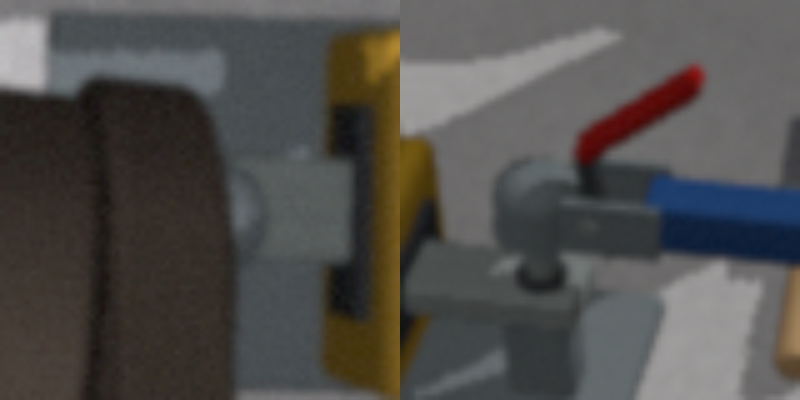

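>>> {"fn": "play_rows", "kwargs": {"slide": [[0,0.0365,0],[0,0.0365,0],[0,0.0365,0],[-0.0013,0.0365,0],[0,0,0],[0,0,0],[0,0,0],[0,0,0]], "rot": [[0,0,0],[0,0,0],[0,0,0],[0.33,-0.4,0],[0,0,0],[0,0,0],[0,0,0],[0,0,0]], "claw": [1,1,1,1,1,1,1,1]}}

```text
t: 9.7
eef_pos: [519.4, -134.6, 211.8]
tool_rot: [[0.999, 0.036, -0.008], [0.036, -0.999, 0.001], [-0.008, -0.002, -1.0]]
force: [-0.2, -0.4, -0.3]
gripper_width: -0.001
```

>>> {"fn": "play_rows", "kwargs": {"slide": [[0,0,0.04],[0,0,0.03],[0,0,0.01],[0,0,0]], "rot": [[0,0,0],[0,0,0],[0,0,0],[0,0,0]], "claw": [1,1,1,1]}}

```text
t: 10.1
eef_pos: [518.7, -134.9, 131.4]
tool_rot: [[0.999, 0.035, -0.01], [0.035, -0.999, 0.002], [-0.01, -0.002, -1.0]]
force: [0.5, -0.3, 0.7]
gripper_width: -0.001
```

```bash
python3 -c "
from go import *
goto([521.2,-136,122],barR(.0325,0))
b=capture('scene')
b=b['pixels']
cv2.imwrite('pics/g7.png',cv2.resize(b[140:260,180:320],None,fx=5,fy=5))"
```

```text
t 10.1 pos [ 518.6869 -134.8702  131.3714] F [ 0.525 -0.314  0.665] w -0.001135561918720076
[[ 0.9993  0.0353 -0.0098]
 [ 0.0353 -0.9994  0.0018]
 [-0.0098 -0.0021 -1.    ]]
slide m [0.0026 0.0012 0.0093]
rot deg [-0.1213  0.5598  0.1621]
```

View pics/g7.png

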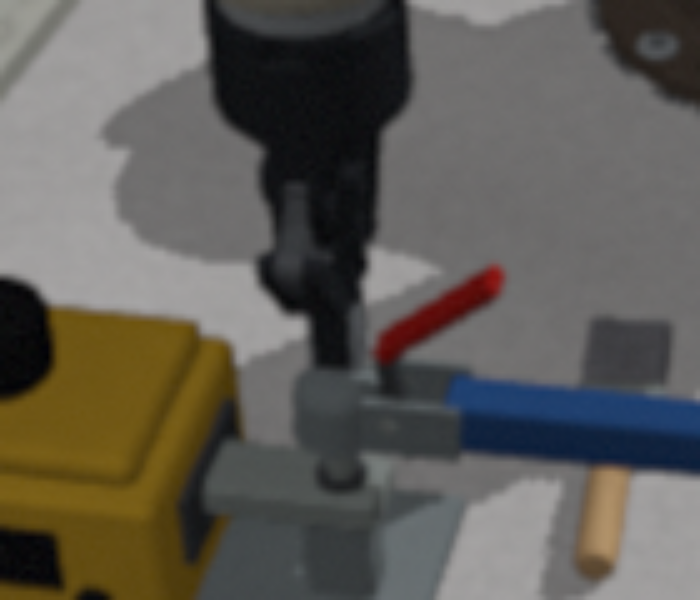

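>>> {"fn": "play_rows", "kwargs": {"slide": [[0.0025,0.001,0.002],[0,0,0.002],[0,0,0.002],[0,0,0.001],[0,0,0]], "rot": [[0,0.5,0],[0,0,0],[0,0,0],[0,0,0],[0,0,0]], "claw": [1,1,1,1,1]}}

```text
t: 10.65
eef_pos: [521.9, -136.7, 125.6]
tool_rot: [[0.999, 0.034, 0.002], [0.034, -0.999, 0.001], [0.002, -0.001, -1.0]]
force: [2.2, -1.6, 2.9]
gripper_width: -0.003
```

>>> {"fn": "play_rows", "kwargs": {"slide": [[0,0,0.001],[0,0,0]], "rot": [[0,0,0],[0,0,0]], "claw": [1,1]}}

```text
t: 10.85
eef_pos: [522.0, -136.8, 124.5]
tool_rot: [[0.999, 0.034, 0.002], [0.034, -0.999, 0.001], [0.003, -0.0, -1.0]]
force: [2.3, -2.1, 4.1]
gripper_width: 0.003
```

>>> {"fn": "play_rows", "kwargs": {"slide": [[0,0,0.0005],[0,0,0.0005],[0,0,0]], "rot": [[0,0,0],[0,0,0],[0,0,0]], "claw": [1,1,1]}}

```text
t: 11.15
eef_pos: [522.0, -136.8, 123.4]
tool_rot: [[0.999, 0.034, 0.002], [0.034, -0.999, 0.001], [0.002, -0.0, -1.0]]
force: [2.7, -2.3, 4.3]
gripper_width: -0.0
```

>>> {"fn": "play_rows", "kwargs": {"slide": [[0,0,0.0005],[0,0,0.0005],[0,0,0]], "rot": [[0,0,0],[0,0,0],[0,0,0]], "claw": [1,1,1]}}

```text
t: 11.45
eef_pos: [522.0, -136.8, 122.4]
tool_rot: [[0.999, 0.034, 0.002], [0.034, -0.999, 0.001], [0.002, -0.0, -1.0]]
force: [3.3, -2.3, 5.0]
gripper_width: 0.003
```

>>> {"fn": "play_rows", "kwargs": {"slide": [[0,0,0.0005],[0,0,0]], "rot": [[0,0,0],[0,0,0]], "claw": [1,1]}}

```text
t: 11.65
eef_pos: [522.0, -136.8, 121.9]
tool_rot: [[0.999, 0.034, 0.002], [0.034, -0.999, 0.0], [0.002, -0.0, -1.0]]
force: [1.7, -3.1, 5.0]
gripper_width: 0.004
```

>>> {"fn": "play_rows", "kwargs": {"slide": [[0,0,0.0003],[0,0,0]], "rot": [[0,0,0],[0,0,0]], "claw": [1,1]}}

```text
t: 11.85
eef_pos: [522.0, -136.8, 121.8]
tool_rot: [[0.999, 0.034, 0.003], [0.034, -0.999, 0.0], [0.003, -0.0, -1.0]]
force: [2.8, -2.6, 6.8]
gripper_width: 0.004
```

>>> {"fn": "play_rows", "kwargs": {"slide": [[0,0,0.0003],[0,0,0]], "rot": [[0,0,0],[0,0,0]], "claw": [1,1]}}

```text
t: 12.05
eef_pos: [522.1, -136.9, 121.7]
tool_rot: [[0.999, 0.034, 0.003], [0.034, -0.999, 0.0], [0.003, -0.0, -1.0]]
force: [2.5, -1.3, 9.7]
gripper_width: 0.002
```

>>> {"fn": "play_rows", "kwargs": {"slide": [[0,0,0.0003],[0,0,0]], "rot": [[0,0,0],[0,0,0]], "claw": [1,1]}}

```text
t: 12.25
eef_pos: [522.1, -136.8, 121.6]
tool_rot: [[0.999, 0.034, 0.003], [0.034, -0.999, 0.0], [0.003, -0.0, -1.0]]
force: [0.1, -2.7, 12.5]
gripper_width: -0.0
```

>>> {"fn": "play_rows", "kwargs": {"slide": [[0,0,0.0004],[0,0,0.0003],[0,0,0]], "rot": [[0,0,0],[0,0,0],[0,0,0]], "claw": [1,1,1]}}

```text
t: 12.55
eef_pos: [522.1, -136.9, 121.4]
tool_rot: [[0.999, 0.034, 0.003], [0.034, -0.999, 0.0], [0.003, -0.0, -1.0]]
force: [-0.9, -2.4, 19.2]
gripper_width: 0.001
```

>>> {"fn": "play_rows", "kwargs": {"slide": [[0,0,0],[0,0,0],[0,0,0],[0,0,0],[0,0,0],[0,0,0]], "rot": [[0,0,0],[0,0,0],[0,0,0],[0,0,0],[0,0,0],[0,0,0]], "claw": [1,1,1,1,1,1]}}

```text
t: 13.15
eef_pos: [522.1, -136.9, 121.5]
tool_rot: [[0.999, 0.034, 0.003], [0.034, -0.999, 0.0], [0.003, 0.0, -1.0]]
force: [-2.0, -2.0, 18.7]
gripper_width: 0.001
```

```bash
python3 -c "
from go import *
goto([521.2,-136,122],barR(.0325,0))
b=capture('scene')
print(proj(b,[521.2,-135.7,122]),proj(b,[521.2,-135.7,93]))
b=b['pixels']
cv2.imwrite('pics/g8.png',cv2.resize(b[140:260,180:320],None,fx=5,fy=5))"
```

```text
t 13.15 pos [ 522.1158 -136.8859  121.4651] F [-1.9796 -1.953  18.6524] w 0.0011817482624298672
[[ 0.9994  0.0344  0.0034]
 [ 0.0344 -0.9994  0.0001]
 [ 0.0034  0.     -1.    ]]
slide m [-0.0009 -0.0009 -0.0005]
rot deg [ 0.002  -0.1941  0.1118]
[246.4258 216.5333] [247.4602 227.6275]
```

View pics/g8.png

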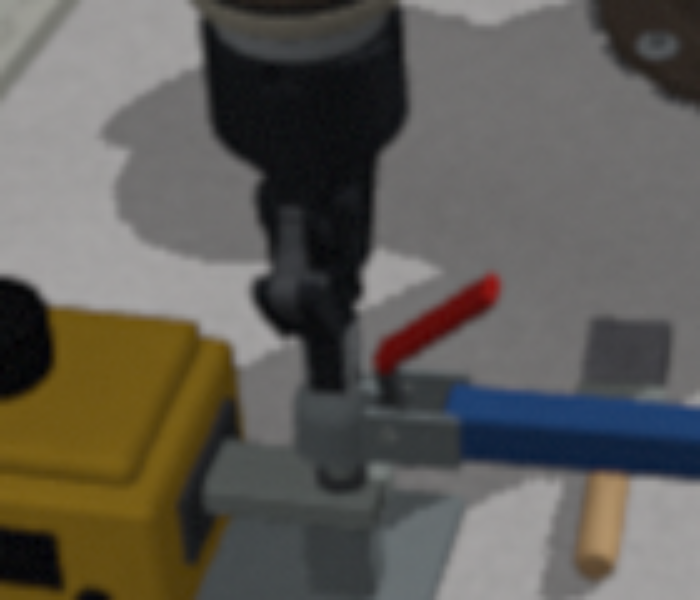

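>>> {"fn": "play_rows", "kwargs": {"slide": [[0,0,-0.003],[0,0,-0.012],[0,0,-0.04],[0,0,-0.045],[0,0,0]], "rot": [[0,0,0],[0,0,0],[0,0,0],[0,0,0],[0,0,0]], "claw": [1,1,1,1,1]}}

```text
t: 13.7
eef_pos: [522.8, -137.0, 225.4]
tool_rot: [[0.999, 0.035, 0.008], [0.035, -0.999, -0.001], [0.008, 0.002, -1.0]]
force: [0.2, 0.3, 0.1]
gripper_width: -0.0
```

>>> {"fn": "play_rows", "kwargs": {"slide": [[0,0,0],[0,0,0],[0,0,0],[0,0,0],[0,0,0],[0,0,0],[0,0,0],[0,0,0]], "rot": [[6,0,0],[6,0,0],[6,0,0],[6,0,0],[6,0,0],[6,0,0],[7,0,0],[0,0,0]], "claw": [1,1,1,1,1,1,1,1]}}

```text
t: 14.5
eef_pos: [520.9, -137.6, 218.3]
tool_rot: [[0.999, 0.022, -0.024], [0.032, -0.727, 0.686], [-0.002, -0.686, -0.728]]
force: [-0.4, -0.2, 0.4]
gripper_width: -0.001
```

```bash
python3 -c "
from go import *
y=.0325;e=np.array([-np.sin(y),np.cos(y),0]);z=np.array([0,0,1])
pin=np.array([521.5,-135.9,100])+24*e+12*z
R=barR(y,-.75);L=pin+29.8*e+64.4*z;print(pin,L,state()['joints'])
goto(L-R[:,2]*30,R)
a=capture('top');b=capture('scene')
print(proj(b,L),proj(b,pin),proj(a,L))
a=a['pixels'];b=b['pixels']
cv2.imwrite('pics/g9.png',np.hstack([cv2.resize(a[220:340,340:460],None,fx=3.3,fy=3.3),cv2.resize(b[140:260,200:320],None,fx=3.3,fy=3.3)]))"
```

```text
[ 520.7201 -111.9127  112.    ] [519.7518 -82.1284 176.4   ] [-0.6431  0.5635  1.6764  0.568   1.4566 -0.9054]
t 14.5 pos [ 520.8654 -137.5599  218.3257] F [-0.4478 -0.1675  0.359 ] w -0.0008382262868084172
[[ 0.9995  0.0222 -0.0237]
 [ 0.0324 -0.7272  0.6856]
 [-0.002  -0.686  -0.7276]]
slide m [ 0.0007 -0.0118  0.0385]
rot deg [-0.3436  0.0826 -0.0823]
[271.2943 196.9278] [258.2765 221.4225] [393.1358 284.1858]
```

View pics/g9.png

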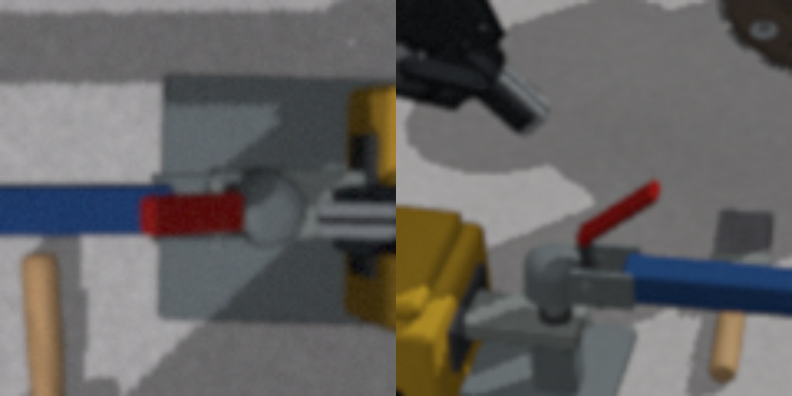

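>>> {"fn": "play_rows", "kwargs": {"slide": [[0.0007,-0.0118,0.01],[0,0,0.0285],[0,0,0.015],[0,0,0.008],[0,0,0]], "rot": [[-0.3,0,0],[0,0,0],[0,0,0],[0,0,0],[0,0,0]], "claw": [1,1,1,1,1]}}

```text
t: 15.1
eef_pos: [520.2, -84.7, 183.3]
tool_rot: [[0.999, 0.027, -0.024], [0.036, -0.734, 0.678], [0.001, -0.678, -0.735]]
force: [0.1, -0.2, 0.1]
gripper_width: -0.001
```

```bash
cat >lev.py <<'E'
from go import *
y=.0325;e=np.array([-np.sin(y),np.cos(y),0]);z=np.array([0,0,1])
pin=np.array([521.5,-135.9,100])+24*e+12*z
def where():
    s=state();d=s['eef_pos']-pin;t=s['tool_rot']
    print("t",s["t"],"back",d@e,"up",d[2],"r",np.hypot(d@e,d[2]),"q by tcp",.75+.388-np.arctan2(d[2],d@e),"tilt",np.arctan2(t[:,2]@e,-t[2,2]),"F",s["force"],"tool F",t.T@s["force"], "x",d[0])
    # face: distance of TCP from face for given q
    return s
if __name__=="__main__": where()
E
python3 -c "
from lev import *
where()
R=barR(y,-.75);L=pin+29.8*e+64.4*z
goto(L,R)
a=capture('top');b=capture('scene')
a=a['pixels'];b=b['pixels']
cv2.imwrite('pics/g10.png',np.hstack([cv2.resize(a[220:340,340:460],None,fx=3.3,fy=3.3),cv2.resize(b[140:260,200:320],None,fx=3.3,fy=3.3)]))"
```

```text
t 15.1 back 27.26360998651203 up 71.25908678385451 r 76.296539100837 q by tcp -0.0673807751558888 tilt 0.7454670346958255 F [ 0.1025 -0.1879  0.0987] tool F [ 0.0957  0.0739 -0.2023] x -0.4764095495957008
t 15.1 pos [520.2437 -84.6501 183.2591] F [ 0.1025 -0.1879  0.0987] w -0.0006756924702408762
[[ 0.9993  0.0274 -0.0238]
 [ 0.0363 -0.7343  0.6779]
 [ 0.0011 -0.6783 -0.7348]]
slide m [-0.0004  0.0028  0.0068]
rot deg [0.2595 0.1037 0.2033]
```

View pics/g10.png

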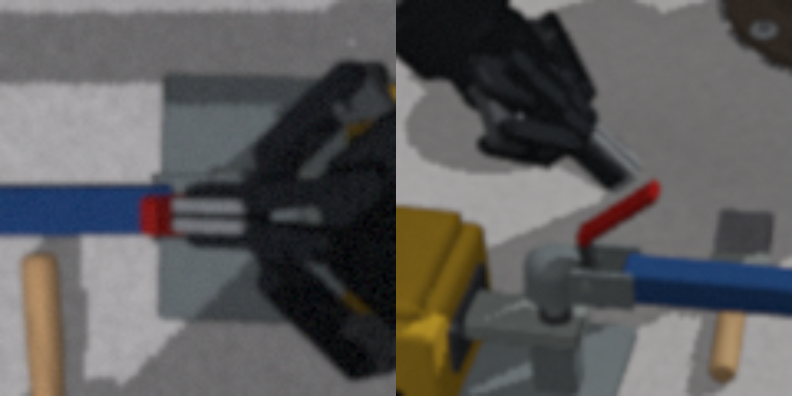

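>>> {"fn": "play_rows", "kwargs": {"slide": [[0,0.0028,0.003],[0,0,0.002],[0,0,0.001],[0,0,0]], "rot": [[0,0,0],[0,0,0],[0,0,0],[0,0,0]], "claw": [1,1,1,1]}}

```text
t: 15.6
eef_pos: [520.3, -84.3, 176.6]
tool_rot: [[0.999, 0.026, -0.022], [0.034, -0.734, 0.679], [0.001, -0.679, -0.734]]
force: [0.3, 0.2, 0.0]
gripper_width: -0.0
```

>>> {"fn": "play_rows", "kwargs": {"slide": [[0,-0.0007,0.0017],[0,-0.0007,0.0017],[0,-0.0007,0.0017],[0,0,0]], "rot": [[-1.5,0,0],[-1.5,0,0],[-1.5,0,0],[0,0,0]], "claw": [1,1,1,1]}}

```text
t: 16.0
eef_pos: [520.3, -78.8, 174.7]
tool_rot: [[0.999, 0.029, -0.02], [0.035, -0.786, 0.617], [0.002, -0.618, -0.787]]
force: [0.0, -0.9, 1.0]
gripper_width: -0.003
```

```bash
python3 lev.py
```

```text
t 16.0 back 33.08038040840091 up 62.74424847330906 r 70.93061598805456 q by tcp 0.05239386905501853 tilt 0.6656564706393538 F [ 0.005  -0.9026  1.0378] tool F [-0.0245  0.0687 -1.3735] x -0.4417049783821767
```

>>> {"fn": "play_rows", "kwargs": {"slide": [[0,-0.0007,0.0018],[0,-0.0007,0.0018],[0,-0.0007,0.0018],[0,-0.0007,0.0018],[0,0,0]], "rot": [[-1.5,0,0],[-1.5,0,0],[-1.5,0,0],[-1.5,0,0],[0,0,0]], "claw": [1,1,1,1,1]}}

```text
t: 16.5
eef_pos: [520.1, -72.4, 170.7]
tool_rot: [[0.999, 0.031, -0.017], [0.035, -0.846, 0.532], [0.002, -0.532, -0.846]]
force: [-0.2, -0.8, 4.0]
gripper_width: -0.001
```

```bash
python3 lev.py
```

```text
t 16.5 back 39.489274041395035 up 58.653786765938634 r 70.70834085382427 q by tcp 0.15975731228625856 tilt 0.5615332251750283 F [-0.2235 -0.8369  4.0021] tool F [-0.2433 -1.43   -3.8293] x -0.5948565136227444
```

>>> {"fn": "play_rows", "kwargs": {"slide": [[0,-0.0007,0.0018],[0,-0.0007,0.0018],[0,-0.0007,0.0018],[0,-0.0007,0.0018],[0,-0.0007,0.0018],[0,-0.0007,0.0018],[0,-0.0007,0.0018],[0,0,0]], "rot": [[-1.5,0,0],[-1.5,0,0],[-1.5,0,0],[-1.5,0,0],[-1.5,0,0],[-1.5,0,0],[-1.5,0,0],[0,0,0]], "claw": [1,1,1,1,1,1,1,1]}}

```text
t: 17.3
eef_pos: [519.9, -62.0, 161.7]
tool_rot: [[0.999, 0.033, -0.011], [0.035, -0.928, 0.37], [0.002, -0.37, -0.929]]
force: [0.4, 1.2, 4.6]
gripper_width: 0.003
```

```bash
python3 -c "
from lev import *
where()
a=capture('top');b=capture('scene')
a=a['pixels'];b=b['pixels']
cv2.imwrite('pics/g11.png',np.hstack([cv2.resize(a[220:340,340:460],None,fx=3.3,fy=3.3),cv2.resize(b[140:260,200:320],None,fx=3.3,fy=3.3)]))"
```

```text
t 17.3 back 49.90334792977628 up 49.735755416128654 r 70.45558531027386 q by tcp 0.3542838304179744 tilt 0.37901981454160993 F [0.4332 1.2246 4.5813] tool F [ 0.4858 -2.8177 -3.808 ] x -0.8358696247811395
```

View pics/g11.png

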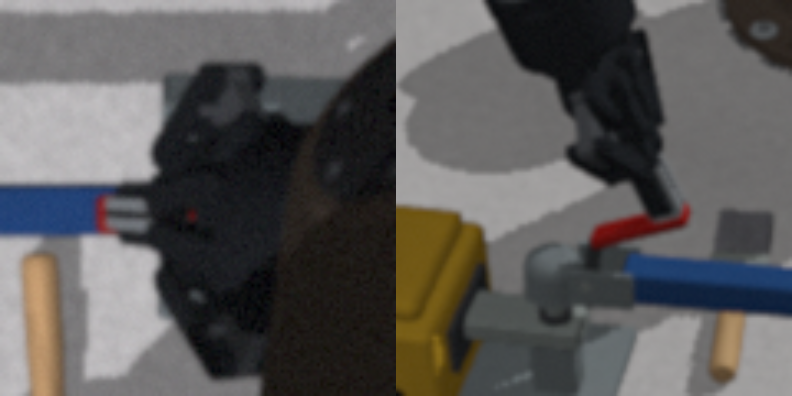

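>>> {"fn": "play_rows", "kwargs": {"slide": [[0,-0.0007,0.0018],[0,-0.0007,0.0018],[0,-0.0007,0.0018],[0,-0.0007,0.0018],[0,-0.0007,0.0018],[0,-0.0007,0.0018],[0,-0.0007,0.0018],[0,0,0]], "rot": [[-1.5,0,0],[-1.5,0,0],[-1.5,0,0],[-1.5,0,0],[-1.5,0,0],[-1.5,0,0],[-1.5,0,0],[0,0,0]], "claw": [1,1,1,1,1,1,1,1]}}

```text
t: 18.2
eef_pos: [519.7, -53.6, 151.1]
tool_rot: [[0.999, 0.035, -0.005], [0.035, -0.98, 0.194], [0.002, -0.194, -0.981]]
force: [-0.0, 1.6, 4.3]
gripper_width: -0.0
```

>>> {"fn": "play_rows", "kwargs": {"slide": [[0,-0.0007,0.0018],[0,-0.0007,0.0018],[0,-0.0007,0.0018],[0,-0.0007,0.0018],[0,0,0]], "rot": [[-1.5,0,0],[-1.5,0,0],[-1.5,0,0],[-1.5,0,0],[0,0,0]], "claw": [1,1,1,1,1]}}

```text
t: 18.7
eef_pos: [519.6, -49.7, 144.3]
tool_rot: [[0.999, 0.035, -0.001], [0.035, -0.995, 0.091], [0.002, -0.091, -0.996]]
force: [1.1, 0.9, 3.6]
gripper_width: -0.004
```

```bash
python3 lev.py
```

```text
t 18.7 back 62.18022713068832 up 32.32540714513172 r 70.0807576523151 q by tcp 0.6585859241339764 tilt 0.09092925546353822 F [1.1329 0.9092 3.6193] tool F [ 1.1725 -1.1937 -3.5228] x -1.1592200019464372
```

>>> {"fn": "play_rows", "kwargs": {"slide": [[0,-0.0007,0.0018],[0,-0.0006,0.0016],[0,0,0]], "rot": [[-1.5,0,0],[-1.5,0,0],[0,0,0]], "claw": [1,1,1]}}

```text
t: 19.0
eef_pos: [519.5, -48.2, 141.0]
tool_rot: [[0.999, 0.035, 0.001], [0.035, -0.999, 0.039], [0.002, -0.039, -0.999]]
force: [-0.1, 1.2, 4.5]
gripper_width: -0.001
```

>>> {"fn": "play_rows", "kwargs": {"slide": [[0,-0.0003,0.0008],[0,-0.0002,0.0005],[0,0,0]], "rot": [[-1,0,0],[-0.7,0,0],[0,0,0]], "claw": [1,1,1]}}

```text
t: 19.3
eef_pos: [519.5, -47.8, 139.8]
tool_rot: [[0.999, 0.035, 0.002], [0.035, -0.999, 0.01], [0.002, -0.01, -1.0]]
force: [0.5, 1.8, 5.5]
gripper_width: -0.0
```

```bash
python3 lev.py
```

```text
t 19.3 back 64.14672601794379 up 27.79982265055952 r 69.9116056046756 q by tcp 0.7290540044100371 tilt 0.009597407883938945 F [0.5332 1.8187 5.4678] tool F [ 0.6083 -1.8515 -5.449 ] x -1.2101693923976882
```

Now small downward steps to the stop.

>>> {"fn": "play_rows", "kwargs": {"slide": [[0,0,0.0005],[0,0,0.0003],[0,0,0]], "rot": [[-0.4,0,0],[0,0,0],[0,0,0]], "claw": [1,1,1]}}

```text
t: 19.6
eef_pos: [519.5, -47.6, 139.1]
tool_rot: [[0.999, 0.034, 0.002], [0.034, -0.999, 0.004], [0.002, -0.004, -1.0]]
force: [0.2, 5.3, 7.9]
gripper_width: 0.002
```

>>> {"fn": "play_rows", "kwargs": {"slide": [[0,0,0.0003],[0,0,0.0003],[0,0,0]], "rot": [[0,0,0],[0,0,0],[0,0,0]], "claw": [1,1,1]}}

```text
t: 19.9
eef_pos: [519.5, -47.4, 138.7]
tool_rot: [[0.999, 0.034, 0.002], [0.034, -0.999, 0.004], [0.002, -0.004, -1.0]]
force: [-0.2, 6.3, 10.5]
gripper_width: 0.001
```

>>> {"fn": "play_rows", "kwargs": {"slide": [[0,0,0.0003],[0,0,0.0003],[0,0,0]], "rot": [[0,0,0],[0,0,0],[0,0,0]], "claw": [1,1,1]}}

```text
t: 20.2
eef_pos: [519.6, -47.4, 138.5]
tool_rot: [[0.999, 0.034, 0.003], [0.034, -0.999, 0.004], [0.003, -0.004, -1.0]]
force: [-1.0, 6.3, 15.7]
gripper_width: -0.003
```

>>> {"fn": "play_rows", "kwargs": {"slide": [[0,0,0.0003],[0,0,0],[0,0,0]], "rot": [[0,0,0],[0,0,0],[0,0,0]], "claw": [1,1,1]}}

```text
t: 20.5
eef_pos: [519.6, -47.4, 138.3]
tool_rot: [[0.999, 0.034, 0.003], [0.034, -0.999, 0.004], [0.003, -0.004, -1.0]]
force: [-1.3, 7.5, 18.4]
gripper_width: 0.003
```

```bash
python3 lev.py
```

```text
t 20.5 back 64.52123484207883 up 26.34478181001299 r 69.69244775557735 q by tcp 0.750348874177227 tilt 0.0035773376361430288 F [-1.2596  7.4806 18.3567] tool F [ -0.9454  -7.5848 -18.3328] x -1.0858666727349373
```

>>> {"fn": "play_rows", "kwargs": {"slide": [[0,0,-0.002],[0,0,-0.01],[0,0,-0.04],[0,0,-0.045],[0,0,-0.04],[0,0,0]], "rot": [[0,0,0],[0,0,0],[0,0,0],[0,0,0],[0,0,0],[0,0,0]], "claw": [1,1,1,1,1,1]}}

```text
t: 21.1
eef_pos: [520.4, -48.9, 279.4]
tool_rot: [[0.999, 0.034, 0.009], [0.034, -0.999, 0.001], [0.009, -0.001, -1.0]]
force: [0.9, 0.3, -1.2]
gripper_width: -0.003
```

>>> {"fn": "play_rows", "kwargs": {"slide": [[-0.04,0,0],[-0.045,0,0],[-0.03,0,0],[0,0,0]], "rot": [[0,0,0],[0,0,0],[0,0,0],[0,0,0]], "claw": [1,1,1,1]}}

```text
t: 21.5
eef_pos: [400.9, -52.2, 274.0]
tool_rot: [[0.999, 0.034, -0.0], [0.034, -0.999, 0.003], [-0.0, -0.003, -1.0]]
force: [0.6, 0.1, 0.2]
gripper_width: 0.001
```

```bash
python3 -c "
from lev import *
where()
a=capture('top');b=capture('scene')
for k,v in (('face in',(12,27)),('face end',(76,27))):
  q=pin+v[0]*e+v[1]*z; print(k,(proj(a,q)-[340,220])*3.3,(proj(b,q)-[200,140])*3.3+[396,0])
a=a['pixels'];b=b['pixels']
cv2.imwrite('pics/g12f.png',b)
cv2.imwrite('pics/g12.png',np.hstack([cv2.resize(a[220:340,340:460],None,fx=3.3,fy=3.3),cv2.resize(b[140:260,200:320],None,fx=3.3,fy=3.3)]))"
```

```text
t 21.5 back 63.57703012228104 up 162.00993029977843 r 174.0380885751981 q by tcp -0.058835615577397915 tilt 0.0031622134456567755 F [0.6156 0.1378 0.2368] tool F [ 0.6198 -0.1178 -0.2365] x -119.85539981096906
face in [200.7675 207.3245] [605.1297 235.4745]
face end [ 59.7919 209.7545] [709.8284 243.7927]
```

View pics/g12.png

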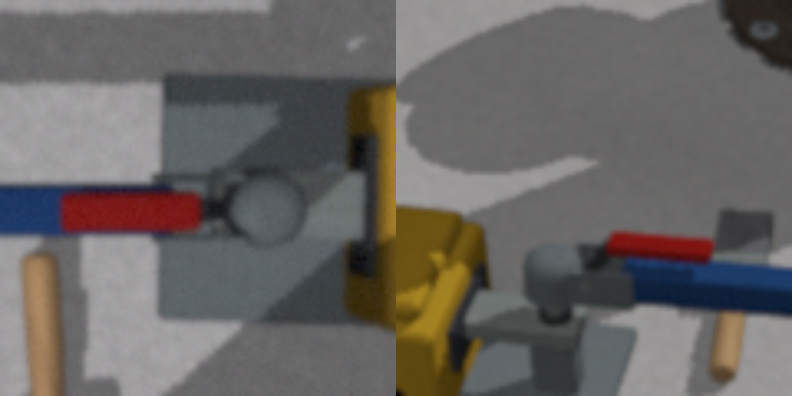

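View pics/g12f.png

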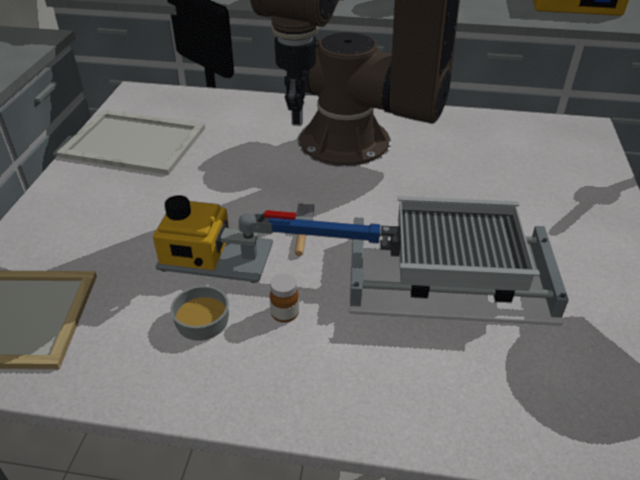

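```bash
python3 -c "
from bench import *
s=state();print(s['t'],abs(s['qvel']).max());print(finish_job())"
```

```text
21.6 0.028480913121526875
the job is handed in; nothing more can be done
None
```

I coupled the hitch, pressed it home, latched it and handed the job in at t = 21.6 s; no verdict came back.

- **Coupling:** I gripped the drawbar by the neck and drew the shoe about 35 mm towards the drive. I then swung the bar into line and lowered the socket over the ball. The cameras put the socket within about 1 mm of the ball before the final lowering.
- **Pressing home:** With the lever still up, I pushed the nose down with closed fingers at about 19 N and held it for about 0.6 s. Allowing for the pivot's friction, that is roughly 15 N on the ball. The fingertips stopped at z = 121.5 mm, against 122 mm expected with the socket home.
- **Latching:** I pushed the red lever round its arc at 4 to 6 N until it met its stop, with at most about 20 N at the end (18.4 N downward). The fingertip position gave about 0.75 rad, and at equal force it sat 0.3 mm below nominal, as it did on the nose.

In the last pictures the lever is flat and its ends match the expected fully-down position to about 1 pixel. The drive, jar, brush and sieve look unmoved. The arm is clear, with force readings near zero.

I couldn't read the lever angle or the contact force on the ball directly; both are inferred from fingertip position and wrist force. Nothing failed. The only disagreement was one camera fix on the socket, where the two rays missed each other by 1 to 2 mm, within the calibration.

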